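Unload the washed specimen holder from the bench cleaning unit

TASK

The wash cycle has finished. Press the latch plunger on the cleaning unit's sloping front fully down to its stop so that the lid pops up, then raise the lid by its bar handle until its struts hold it open on their own. Lift the specimen holder out and set it down flat inside the rim of the drying tray, without dropping it or disturbing the bottles and the beaker, and leave the lid standing open.

Things in the scene. Friction and masses are not known exactly. Their poses are not given: they have to be found in the camera images.
- cleaner: Bench-top cleaning unit, a white fixed appliance 276 mm deep (its x), 218 mm wide over its struts (its y). Origin on the worktop under the centre of its round wet cell; x points from the console in front to the hinge at the back, z up. Deck top at z = 78 mm, from x = -89 to 90 mm; in front of it the console slopes down at 28 degrees from level, from (x -89, z 77) to (x -174, z 31 mm).
- wet_cell (a point): Centre of the steel turntable in the wet cell, a round recess of 152 mm diameter, 10 mm below the deck. The holder lies here under the lid. With the lid open its bar and front edge stand above the cell, so the holder cannot be taken straight from above: lean the hand 20 to 45 degrees towards the console (tool pointing down and along the unit's +x).
- plunger (a joint): Travel of the black latch plunger into the console, m: 0 out (start), 0.014 at its stop. Its spring takes about 4 N to start and 10.5 N at the stop; it comes out again when let go. It draws the latch bolt, which lets go only in the last 2 mm of travel; the lid then pops up by 0.09 rad.
- plunger_head (a point): Centre of the outer face of the plunger's round head, 44 mm in diameter and 12 mm thick. The point's z axis points outward along the plunger, up and towards the robot, 28.4 degrees (0.496 rad) from vertical: press along -z of the point. At the start x = -154, y = 0, z = 76 mm in the unit's frame. The shut lid's front edge and bar overhang the console above it.
- lid (a joint): Lid opening angle, rad: 0 shut and latched, about 0.09 popped up on its sprung pins, 1.0 fully open against its stop. Sprung struts: below about 0.6 rad it falls back, above it swings open by itself and stays. Lifting takes about 1 N at the bar.
- lid_bar (a point): Middle of the lid's bow handle: a round steel bar 12 mm thick, straight for 96 mm between its two arms, level along the unit's y, raised 22 mm (centre) above the lid's top and 21 mm in front of its edge. Shut: x = -111, z = 135 mm in the unit's frame; fully open: x = 30, z = 282 mm. The point turns with the lid.
- lid_hinge (a point): Middle of the lid's hinge line (along the unit's y), x = 94, z = 80 mm in the unit's frame. The bar moves round it on a radius of 212 mm. The shut lid's top is at z = 113 mm and reaches forward to x = -90 mm.
- holder: Specimen holder: grey disc 132 mm in diameter and 12 mm thick with six large holes, with a hub in the middle 36 mm in diameter that rises to 26 mm (14 mm above the disc) for gripping; about 0.55 kg. Origin at the centre of its underside, z up.
- tray: Fixed white drying tray, 190 x 190 mm, rim 5 mm thick and 14 mm high; nine black rubber ribs inside, on which the holder rests 8 mm above the worktop. Origin on the worktop at its centre, x and y along its sides.
- wash_bottle: White wash bottle with a bent spout, 92 mm wide, 254 mm tall; a bystander. Origin at its foot.
- oxide_bottle: White squeeze bottle, the bigger one, 62 mm thick, 160 mm tall; a bystander. Origin at its foot.
- susp_bottle: White squeeze bottle, the smaller one, 58 mm thick, 150 mm tall; a bystander. Origin at its foot.
- beaker: Clear beaker, 53 mm wide, 68 mm tall; a bystander. Origin at its foot.

How it is judged:
On the way, in this order (a step that is already met when the one before it is completed fails the run):
1. the latch plunger is pressed home and the lid's latch lets go (value of joint plunger above 0.0115 m), for 0.05 s.
2. the lid stands open on its struts, with nothing touching it (value of joint lid above 0.9 rad and contact force between lid and the arm below 0.1 N and contact force between lid and the fingers below 0.1 N), for 0.3 s.
3. the holder is lifted clear of the unit in the gripper (z of holder in the frame of cleaner above 0.085 m and contact force between holder and the fingers above 1 N and value of joint lid above 0.9 rad), for 0.1 s.
At the end, for the whole second after the job is handed in: The holder lies flat (hub up, within 3.5 degrees) and still on the tray's ribs, wholly inside its rim (centre within 27 mm of the tray's centre along each side of the tray), let go; the lid stands open by more than 0.9 rad and the plunger is out again (x of holder in the frame of tray between -0.027 and 0.027 m and y of holder in the frame of tray between -0.027 and 0.027 m and z of holder in the frame of tray below 0.012 m and angle between holder's own z axis and vertical below 0.06 rad and linear speed of holder below 0.02 m/s and value of joint lid above 0.9 rad and value of joint plunger below 0.003 m); the robot touches nothing.
It fails at once if the holder is dropped: it falls free faster than 0.5 m/s (more than about 13 mm) (contact force between holder and the fingers below 0.05 N and linear speed of holder above 0.5 m/s).
It fails at once if a bystander (wash bottle, either squeeze bottle or the beaker) is shifted by more than 25 mm or knocked over (distance of any of wash_bottle, oxide_bottle, susp_bottle, beaker from where it was at the start of the episode above 0.025 m or angle between any of wash_bottle, oxide_bottle, susp_bottle, beaker's own z axis and vertical above 0.5 rad).
It also fails if it takes over 70 s, if anything falls off the work surface, if the arm or the gripper's body presses on something with over 40 N, if the wrist force passes 120 N, or if a joint passes its speed limit or range.

ROBOT

A 6-joint arm with a two-finger parallel gripper is mounted at the origin on a cart in front of the work surface, level with it; the furniture and walls round the work are solid. World frame = base frame: x ahead of the robot, y to its left, z up, the work surface at z = 0. Lengths are in m, angles in rad, forces in N, time in s.
With the tool pointing down it reaches from about 0.35 to 0.775 m from the base axis. Payload 7.3 kg.
Tool frame: the origin (TCP) lies between the finger pads, 19 mm behind the fingertips; this is the grasp point; z points along the fingers, y is the line along which they close (so a half turn about z gives the same grasp; the last joint's range is limited). The gripper opens to 92 mm and grips with 3 to 60 N. Pads are 19 mm wide; open, the fingers measure 130 mm over their backs; the gripper's body (75 mm by 190 mm) begins 47 mm behind the grasp point.
Start: joints at [1.16, 0.342, 1.524, -0, 1.275, -0.146], TCP at [0.137, 0.507, 0.246] pointing down, gripper open.
Joint ranges: [-2.53, 2.53], [-0.77, 2.02], [0.04, 2.7], [-1, 4.14], [0.28, 2.66], [-3.11, 3.11]. Speed limits (rad/s): [2.57, 2.57, 3.14, 3.14, 3.14, 3.14].

INTERFACE

Orientations are given as [roll, pitch, yaw] about the fixed x, y, z axes, in that order (R = Rz(yaw) Ry(pitch) Rx(roll)).
In Python, from cell import readout, cams, ticket gives the robot as it stands. The module is installed in compiled form; this text tells all that it offers.
- The arm moves only by the tool jog_arm, never from a script. Its argument "plan" is a list of rows, each a list of 5 numbers: the shift along the world's x, y, z each as a share of 0.08 m, from -1 to 1, then the turn about the world's z as a share of 90 degrees, from -1 to 1, then the opening, from -1 (shut) to 1 (fully open). A call has 1 to 12 rows; each row is the pose to reach, as a shift and turn from the pose commanded when the call began; what a row does not reach only later rows make up. A row lasts 1/10 s, in which the tool goes at most 50 mm and 8.59 degrees, less where a joint would pass 70% of its speed; a pose out of reach is approached as far as the arm can. A call with a number of a shift or a turn outside -1 to 1 is refused whole. A call with a gripper value outside its range is refused whole. The fingers move at their own pace and stop on an object; "squeeze" is the grip in N (left out, the last holds). Time passes only in rows, so rows that repeat a pose let the fingers close. It gives the time, the measured TCP pose, the force, the opening and the grip force at its end, in the units of the state.
- readout.observe(): the state, without advancing time (a new reading comes with each control period).
- cams.read_camera(name): name is "side" or "top" or "wrist"; returns the picture (420x560x3 uint8, blue, green, red); there is no depth.
- cams.calibration(name): a dict with "K" (3x3 intrinsics, pixels), "world_from_camera" (4x4, takes a point from camera to world coordinates). Camera axes: x right, y down, z forward; pixel columns grow to the right and rows downward; lengths in m; the calibration is good to about 2 mm. A picture is of the moment at which its call begins: read the wrist's pose just before it. calibration takes no time and is no camera call; for the wrist camera it gives the pose at the moment of the call.
- ticket.hand_in(): hands the job in; it is judged then, once.
The state is a dict: "time": time; "qpos": joint angles; "qvel": joint speeds; "joint_efforts": joint torques, N m; "tool_pos": TCP position; "tool_rot": TCP orientation; "contact_force": force on the tool from outside, world axes, zero at the start; "torque": the same for the moment, N m; "opening": finger opening in m; "grip_force": force on a finger pad.
Only numpy, scipy, OpenCV 4.12 (cv2) and the standard library are available. Lean on these libraries where they do the work, as an engineer would, in place of code of your own. Each camera call takes 0.05 s, during which the arm holds its last target. There are 200 camera calls.

## Working session

There is one attempt and no reset: what is moved stays moved. The work goes in short steps, Python scripts to look and compute and a tool call to move; the robot and the scene stay as the last step left them, time stands still between calls to the robot, and variables do not carry over. Pictures are saved under pics/ and viewed, at most 10 in all, crops included, and the job is handed in when it is done.

Besides the shell and the picture viewer there is one more tool, called after "Request:" as name(argument=value, ...), one argument or row to a line, values as JSON. jog_arm: Moves the arm, as the interface text tells. Shift numbers are shares of 0.08 m and turn numbers shares of 90 degrees, none past 1 either way. Its arguments: {"type":"object","properties":{"plan":{"type":"array"},"squeeze":{"type":"number"}},"required":["plan"]}

```bash
mkdir -p pics; ls; python3 - <<'E'
from cell import readout,cams
import cv2,numpy as np
print(readout.observe())
for n in("top","side"):
    cv2.imwrite(f"pics/{n}0.png",cams.read_camera(n)); c=cams.calibration(n); print(n,np.round(c["K"],1).tolist(),np.round(c["world_from_camera"],3).tolist())
c=cams.calibration("wrist");print(np.round(c["world_from_camera"],3).tolist())
E
```

```text
pics
{'time': 0.0, 'qpos': array([ 1.15996917e+00,  3.42709743e-01,  1.52501055e+00,  1.13305820e-05,
        1.27537853e+00, -1.46023944e-01]), 'qvel': array([ 0.00171091, -0.00058492,  0.0003204 ,  0.00085352,  0.00033685,
        0.0023766 ]), 'joint_efforts': array([ 1.07828469e-03, -4.31253612e+01, -2.44220495e+01,  7.16891815e-02,
        5.60832547e-02, -9.79618085e-05]), 'tool_pos': array([0.13724088, 0.50636137, 0.24485393]), 'tool_rot': array([-3.14010409e+00, -2.29874766e-04,  2.87678596e+00]), 'contact_force': array([0.12569961, 0.15541057, 0.41785148]), 'torque': array([-0.04439729, -0.01227883,  0.03797959]), 'grip_force': 0.0, 'opening': 0.09203439220667108}
top [[466.1, 0.0, 285.8], [0.0, 466.1, 213.3], [0.0, 0.0, 1.0]] [[-0.019, -0.973, 0.231, 0.355], [-1.0, 0.02, 0.001, -0.08], [-0.005, -0.231, -0.973, 1.22], [0.0, 0.0, 0.0, 1.0]]
side [[382.1, 0.0, 276.9], [0.0, 382.1, 207.6], [0.0, 0.0, 1.0]] [[0.869, -0.268, 0.415, 0.095], [-0.494, -0.487, 0.72, -0.931], [0.009, -0.831, -0.556, 0.777], [0.0, 0.0, 0.0, 1.0]]
[[0.262, 0.922, 0.286, 0.058], [0.965, -0.25, -0.078, 0.528], [-0.001, 0.296, -0.955, 0.385], [0.0, 0.0, 0.0, 1.0]]
```

View pics/top0.png

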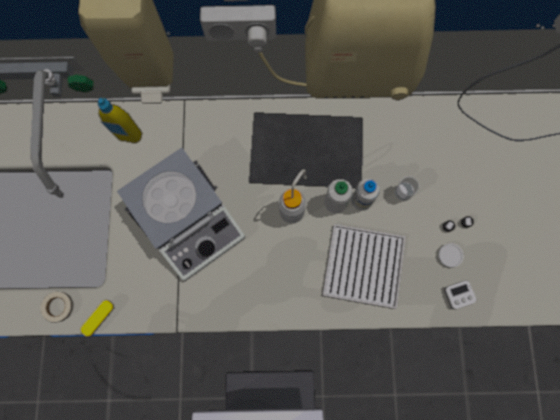

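View pics/side0.png

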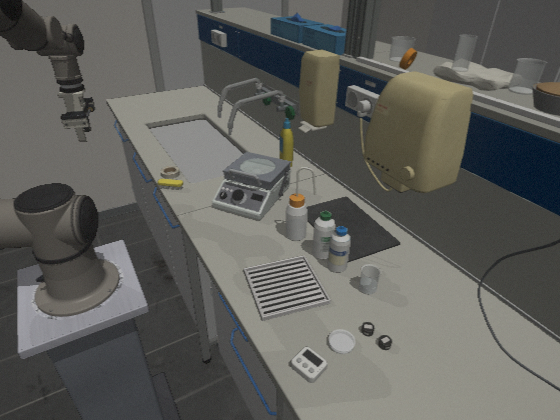

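The top view shows the cleaner at about (185,215) with its plunger at (205,247) and the console facing the robot. The tray is at (363,266) and the bystanders lie at (292..404, 190..205). The side view agrees. Next I'll enlarge the cleaner.

```bash
cat > h.py <<'E'
import numpy as np,cv2
from cell import readout,cams
def ray(n,uv,z,cal=None):
    c=cal or cams.calibration(n); K=np.array(c["K"]);T=np.array(c["world_from_camera"])
    d=T[:3,:3]@np.linalg.solve(K,[uv[0],uv[1],1.]); o=T[:3,3]
    return o+d*(z-o[2])/d[2]
def proj(n,p,cal=None):
    c=cal or cams.calibration(n); K=np.array(c["K"]);T=np.array(c["world_from_camera"])
    q=K@(T[:3,:3].T@(np.array(p)-T[:3,3])); return q[:2]/q[2]
E
python3 - <<'E'
from h import *
im=cv2.imread("pics/top0.png")
a=cv2.resize(im[140:285,110:255],None,fx=4,fy=4,interpolation=cv2.INTER_CUBIC)
cv2.imwrite("pics/crop1.png",a)
g=cv2.cvtColor(im,cv2.COLOR_BGR2GRAY)
# plunger: black round blob
m=((g<45)*255).astype(np.uint8)
for c in cv2.findContours(m,cv2.RETR_EXTERNAL,cv2.CHAIN_APPROX_NONE)[0]:
    x,y,w,h=cv2.boundingRect(c)
    if 110<x<250 and 150<y<285 and w*h>30: print("dark",x,y,w,h,cv2.contourArea(c),np.round(cv2.minEnclosingCircle(c),1) if 0 else cv2.minEnclosingCircle(c))
# tray: dark ribs blob -> min area rect of white+black
m=((g[215:315,310:415]<60)*255).astype(np.uint8)
pts=cv2.findNonZero(cv2.morphologyEx(m,cv2.MORPH_OPEN,np.ones((2,2))))
r=cv2.minAreaRect(pts);print("ribs",r)
c=np.array(r[0])+[310,215];print("tray centre",ray("top",c,.008))
for p in cv2.boxPoints(r)+[310,215]:print(ray("top",p,.008))
E
```

```text
dark 183 259 9 10 22.5 ((186.9545440673828, 263.31817626953125), 4.778231143951416)
dark 198 241 17 16 174.5 ((206.28125, 248.859375), 8.325820922851562)
dark 212 219 16 14 99.5 ((220.0, 225.5), 8.20071029663086)Traceback (most recent call last):
  File "<stdin>", line 14, in <module>
cv2.error: OpenCV(4.12.0) /io/opencv/modules/imgproc/src/convhull.cpp:143: error: (-215:Assertion failed) total >= 0 && (depth == CV_32F || depth == CV_32S) in function 'convexHull'
```

View pics/crop1.png

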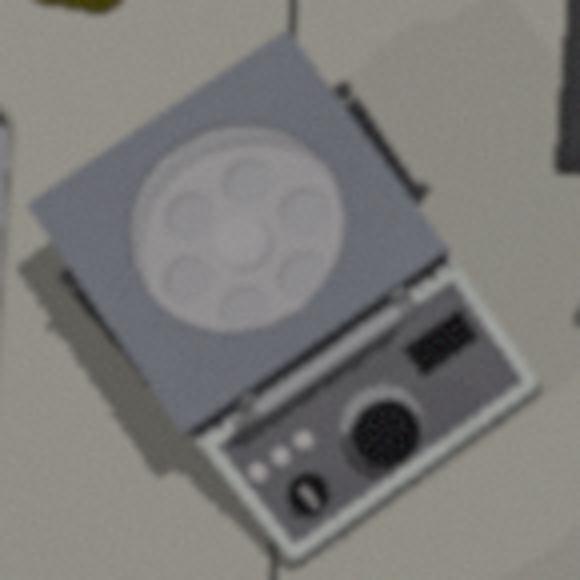

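The crop shows the plunger at crop (385,433) and the bar from (247,405) to (403,290). The lid corners are at (190,435), (448,255), (290,30) and (30,205), and the hub is visible at (243,243).

```bash
python3 - <<'E'
from h import *
im=cv2.imread("pics/top0.png");g=cv2.cvtColor(im,cv2.COLOR_BGR2GRAY)
C=lambda u,v:((u+.5)/4-.5+110,(v+.5)/4-.5+140)
P=ray("top",(206.3,248.6),.076);print("plunger",P)
L=[ray("top",C(*p),.113)[:2] for p in[(190,435),(448,255),(290,30),(30,205)]]
print(np.round(L,3)); 
for i in range(4): d=L[(i+1)%4]-L[i];print(np.linalg.norm(d),np.degrees(np.arctan2(d[1],d[0])))
b=[ray("top",C(*p),.135)[:2] for p in[(247,405),(403,290)]];d=b[1]-b[0];print("bar",b,np.linalg.norm(d),np.degrees(np.arctan2(d[1],d[0])),(b[0]+b[1])/2)
h=ray("top",C(243,243),.094);print("hub",h)
d=h[:2]-P[:2];print("hub-plunger",np.linalg.norm(d),np.degrees(np.arctan2(d[1],d[0])))
s=g[215:315,310:415];print(np.percentile(s,[2,20,50,90]))
hsv=cv2.cvtColor(im,cv2.COLOR_BGR2HSV)
m=((s<95)*255).astype(np.uint8);m=cv2.morphologyEx(m,cv2.MORPH_CLOSE,np.ones((7,7)))
c=max(cv2.findContours(m,cv2.RETR_EXTERNAL,cv2.CHAIN_APPROX_NONE)[0],key=cv2.contourArea)
r=cv2.minAreaRect(c);print("ribs",r)
bx=cv2.boxPoints(r)+[310,215];w=np.array([ray("top",p,.008) for p in bx]);print(np.round(w,3),w.mean(0),np.linalg.norm(w[1]-w[0]),np.linalg.norm(w[2]-w[1]))
cv2.imwrite("pics/t.png",cv2.resize(np.hstack([s,m]),None,fx=3,fy=3,interpolation=cv2.INTER_CUBIC))
E
```

```text
plunger [0.540125   0.11958992 0.076     ]
[[0.537 0.231]
 [0.646 0.078]
 [0.795 0.18 ]
 [0.683 0.337]]
0.1880125276552895 -54.73742537449655
0.18049659169150578 34.34710675769538
0.19292346187079498 125.43344859265103
0.17990960559698033 -144.09211629280506
bar [array([0.55060929, 0.19223008]), array([0.61863339, 0.1013461 ])] 0.11352170384677296 -53.1861820183738 [0.58462134 0.14678809]
hub [0.66088091 0.20890587 0.094     ]
hub-plunger 0.15019763263141558 36.488124302097326
[ 75. 121. 139. 160.]
ribs ((54.32432556152344, 51.054046630859375), (61.48521423339844, 63.12919998168945), 9.462322235107422)
[[ 0.432 -0.186  0.008]
 [ 0.594 -0.22   0.008]
 [ 0.564 -0.378  0.008]
 [ 0.404 -0.339  0.008]] [ 0.49850055 -0.28071561  0.008     ] 0.16585569987543852 0.16121412355499695
```

View pics/t.png

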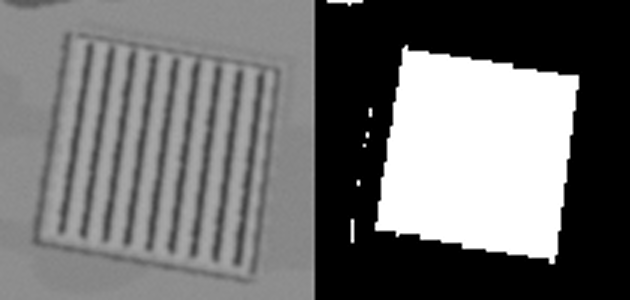

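Request:
jog_arm(
  plan=[
    [0.2, 0.6, 0.2, 1, -1],
    [0.2, 0.6, 0.2, 1, -1],
    [0.2, 0.6, 0.2, 1, -1],
    [0.2, 0.6, 0.2, 1, -1],
    [0.2, 0.6, 0.2, 1, -1],
    [0.2, 0.6, 0.2, 1, -1],
    [0.2, 0.6, 0.2, 1, -1],
    [0.2, 0.6, 0.2, 1, -1],
    [0.2, 0.6, 0.2, 1, -1],
    [0.2, 0.6, 0.2, 1, -1],
    [0.2, 0.6, 0.2, 1, -1],
    [0.2, 0.6, 0.2, 1, -1],
  ],
)

```text
time: 1.3
tool_pos: [0.1533, 0.5545, 0.2611]
tool_rot: [3.141, -0.001, -1.835]
contact_force: [0.0, 0.0, -0.3]
opening: 0.0018
grip_force: 0.0
```

Request:
jog_arm(
  plan=[
    [0.26, 1, 0, 0, -1],
    [0.26, 1, 0, 0, -1],
    [0.26, 1, 0, 0, -1],
  ],
)

```text
time: 1.6
tool_pos: [0.1749, 0.637, 0.2593]
tool_rot: [3.141, -0.001, -1.838]
contact_force: [0.8, -0.2, 0.1]
opening: 0.0006
grip_force: 0.0
```

Request:
jog_arm(
  plan=[
    [0.26, 1, 0, 0, -1],
    [0.26, 1, 0, 0, -1],
    [0.26, 1, 0, 0, -1],
  ],
)

```text
time: 1.9
tool_pos: [0.1956, 0.7165, 0.2579]
tool_rot: [3.141, -0.003, -1.837]
contact_force: [-0.7, -0.8, -0.1]
opening: 0.0006
grip_force: 0.0
```

Request:
jog_arm(
  plan=[
    [0.26, 1, 0, 0, -1],
    [0.26, 1, 0, 0, -1],
    [0.26, 1, 0, 0, -1],
    [0.26, 1, 0, 0, -1],
  ],
)

```text
time: 2.3
tool_pos: [0.2155, 0.7937, 0.2557]
tool_rot: [3.141, -0.008, -1.837]
contact_force: [0.0, 0.6, 1.5]
opening: 0.0005
grip_force: 0.0
```

```bash
python3 -c "
from h import *
o=readout.observe();print(o['qpos'],o['tool_pos'],o['tool_rot'])"
```

```text
[ 1.21257263e+00  1.11869729e+00  3.59955383e-02  1.59191495e-04
  1.99520632e+00 -1.66246846e+00] [0.21551119 0.79368302 0.25566709] [ 3.14068723 -0.00825828 -1.8372792 ]
```

Request:
jog_arm(
  plan=[
    [0.13, 0.5, 0, 0, -1],
    [0.13, 0.5, 0, 0, -1],
    [0.13, 0.5, 0, 0, -1],
    [0.13, 0.5, 0, 0, -1],
  ],
)

```text
time: 2.7
tool_pos: [0.2183, 0.8054, 0.2517]
tool_rot: [-3.141, 0.027, -1.836]
contact_force: [-1.3, 0.4, 0.5]
opening: 0.0007
grip_force: 0.0
```

```bash
python3 -c "
from h import *
o=readout.observe();print(o['qpos'],o['tool_pos'],o['tool_rot'])"
```

```text
[ 1.21360348  1.12298837  0.03749045  0.00251998  1.95450852 -1.66171288] [0.2182837  0.80540234 0.251688  ] [-3.14147853  0.02670637 -1.83609662]
```

Request:
jog_arm(
  plan=[
    [0.26, 1, 0, 0, -1],
    [0.26, 1, 0, 0, -1],
    [0.26, 1, 0, 0, -1],
    [0.26, 1, 0, 0, -1],
  ],
)

```text
time: 3.1
tool_pos: [0.2229, 0.8255, 0.2275]
tool_rot: [3.141, 0.064, -1.836]
contact_force: [-0.6, 0.3, 0.3]
opening: 0.0004
grip_force: 0.0
```

Request:
jog_arm(
  plan=[
    [0.26, 1, 0, 0, -1],
    [0.26, 1, 0, 0, -1],
    [0.26, 1, 0, 0, -1],
    [0.26, 1, 0, 0, -1],
  ],
)

```text
time: 3.5
tool_pos: [0.2273, 0.8448, 0.2066]
tool_rot: [3.141, 0.105, -1.836]
contact_force: [0.2, -1.0, -0.2]
opening: 0.0005
grip_force: 0.0
```

Request:
jog_arm(
  plan=[
    [-0.13, -0.5, 0, 0, -1],
    [-0.13, -0.5, 0, 0, -1],
    [-0.13, -0.5, 0, 0, -1],
  ],
)

```text
time: 3.8
tool_pos: [0.2152, 0.8003, 0.2037]
tool_rot: [3.14, 0.094, -1.836]
contact_force: [0.1, 0.0, -1.0]
opening: 0.0003
grip_force: 0.0
```

```bash
python3 -c "
from h import *
o=readout.observe();print(o['qpos'],o['tool_pos'],o['tool_rot'])"
```

```text
[ 1.21212469  0.96012156  0.51893825  0.0100182   1.56907044 -1.66427827] [0.21522071 0.80028074 0.20367544] [ 3.14036651  0.09398835 -1.83559246]
```

Request:
jog_arm(
  plan=[
    [0.26, 1, 0.8, 0, -1],
    [0.26, 1, 0.8, 0, -1],
    [0.26, 1, 0.8, 0, -1],
    [0.26, 1, 0.8, 0, -1],
  ],
)

```text
time: 4.2
tool_pos: [0.226, 0.8412, 0.2526]
tool_rot: [3.141, 0.146, -1.835]
contact_force: [-0.5, 1.0, 0.6]
opening: 0.0004
grip_force: 0.0
```

Request:
jog_arm(
  plan=[
    [0.26, 1, 0.8, 0, -1],
    [0.26, 1, 0.8, 0, -1],
    [0.26, 1, 0.8, 0, -1],
    [0.26, 1, 0.8, 0, -1],
  ],
)

```text
time: 4.6
tool_pos: [0.2257, 0.8422, 0.283]
tool_rot: [3.142, 0.189, -1.836]
contact_force: [-0.1, 0.7, -0.2]
opening: 0.0007
grip_force: 0.0
```

Request:
jog_arm(
  plan=[
    [0.26, 1, 0.8, 0, -1],
    [0.26, 1, 0.8, 0, -1],
    [0.26, 1, 0.8, 0, -1],
    [0.26, 1, 0.8, 0, -1],
  ],
)

```text
time: 5.0
tool_pos: [0.2256, 0.844, 0.3068]
tool_rot: [3.141, 0.228, -1.836]
contact_force: [-0.4, -0.1, 0.1]
opening: 0.0004
grip_force: 0.0
```

Request:
jog_arm(
  plan=[
    [0.26, 1, 0.8, 0, -1],
    [0.26, 1, 0.8, 0, -1],
    [0.26, 1, 0.8, 0, -1],
    [0.26, 1, 0.8, 0, -1],
  ],
)

```text
time: 5.4
tool_pos: [0.2256, 0.8461, 0.3298]
tool_rot: [3.141, 0.268, -1.836]
contact_force: [-0.4, -0.6, -0.3]
opening: 0.0006
grip_force: 0.0
```

Pushing past the reach limit leans the tool outward by about 0.04 rad per call, and backing off keeps the lean. I'll build it up to about 0.48 rad, which is close to the plunger's own tilt.

Request:
jog_arm(
  plan=[
    [0.26, 1, 0.6, 0, -1],
    [0.26, 1, 0.6, 0, -1],
    [0.26, 1, 0.6, 0, -1],
    [0.26, 1, 0.6, 0, -1],
  ],
)

```text
time: 5.8
tool_pos: [0.2274, 0.8543, 0.339]
tool_rot: [3.141, 0.308, -1.836]
contact_force: [0.2, 1.0, 0.0]
opening: 0.0002
grip_force: 0.0
```

Request:
jog_arm(
  plan=[
    [0.26, 1, 0.6, 0, -1],
    [0.26, 1, 0.6, 0, -1],
    [0.26, 1, 0.6, 0, -1],
    [0.26, 1, 0.6, 0, -1],
  ],
)

```text
time: 6.2
tool_pos: [0.2292, 0.8628, 0.349]
tool_rot: [3.14, 0.349, -1.836]
contact_force: [-0.7, -0.1, -0.2]
opening: 0.0004
grip_force: 0.0
```

Request:
jog_arm(
  plan=[
    [0.26, 1, 0.6, 0, -1],
    [0.26, 1, 0.6, 0, -1],
    [0.26, 1, 0.6, 0, -1],
    [0.26, 1, 0.6, 0, -1],
  ],
)

```text
time: 6.6
tool_pos: [0.2311, 0.8716, 0.3583]
tool_rot: [3.14, 0.39, -1.836]
contact_force: [-0.5, -0.1, -0.5]
opening: 0.0009
grip_force: 0.0
```

Request:
jog_arm(
  plan=[
    [0.26, 1, 0.6, 0, -1],
    [0.26, 1, 0.6, 0, -1],
    [0.26, 1, 0.6, 0, -1],
    [0.26, 1, 0.6, 0, -1],
  ],
)

```text
time: 7.0
tool_pos: [0.2332, 0.8806, 0.3673]
tool_rot: [3.14, 0.432, -1.836]
contact_force: [0.1, 0.8, -0.2]
opening: 0.0003
grip_force: 0.0
```

Request:
jog_arm(
  plan=[
    [0.26, 1, 0.6, 0, -1],
    [0.26, 1, 0.6, 0, -1],
    [0.26, 1, 0.6, 0, -1],
    [0.26, 1, 0.6, 0, -1],
  ],
)

```text
time: 7.4
tool_pos: [0.2353, 0.8897, 0.3757]
tool_rot: [3.14, 0.472, -1.836]
contact_force: [0.0, -0.1, -1.3]
opening: 0.0003
grip_force: 0.0
```

```bash
python3 -c "
from h import *
o=readout.observe();print(o['qpos'],o['tool_pos'],o['tool_rot'])"
```

```text
[ 1.21505268  1.00928127  0.03719061  0.04321861  1.62443465 -1.64915616] [0.23529095 0.889698   0.37572632] [ 3.13959002  0.47245899 -1.83599502]
```

Request:
jog_arm(
  plan=[
    [0.33, -1, -0.16, -0.437, -1],
    [0.33, -1, -0.16, -0.437, -1],
    [0.33, -1, -0.16, -0.437, -1],
    [0.33, -1, -0.16, -0.437, -1],
    [0.33, -1, -0.16, -0.437, -1],
    [0.33, -1, -0.16, -0.437, -1],
  ],
)

```text
time: 8.0
tool_pos: [0.2606, 0.8097, 0.3633]
tool_rot: [3.14, 0.473, -2.527]
contact_force: [-0.0, 0.4, -0.9]
opening: 0.0002
grip_force: 0.0
```

Request:
jog_arm(
  plan=[
    [0.33, -1, -0.16, 0, -1],
    [0.33, -1, -0.16, 0, -1],
    [0.33, -1, -0.16, 0, -1],
  ],
)

```text
time: 8.3
tool_pos: [0.2887, 0.7234, 0.3445]
tool_rot: [-3.134, 0.462, -2.522]
contact_force: [0.6, 0.6, -0.8]
opening: 0.0004
grip_force: 0.0
```

Request:
jog_arm(
  plan=[
    [0.33, -1, -0.16, 0, -1],
    [0.33, -1, -0.16, 0, -1],
    [0.33, -1, -0.16, 0, -1],
  ],
)

```text
time: 8.6
tool_pos: [0.3157, 0.6462, 0.337]
tool_rot: [-3.141, 0.471, -2.524]
contact_force: [0.1, 0.4, -0.7]
opening: 0.0006
grip_force: 0.0
```

Request:
jog_arm(
  plan=[
    [0.33, -1, -0.16, 0, -1],
    [0.33, -1, -0.16, 0, -1],
    [0.33, -1, -0.16, 0, -1],
  ],
)

```text
time: 8.9
tool_pos: [0.342, 0.5674, 0.3249]
tool_rot: [3.141, 0.472, -2.525]
contact_force: [-0.1, -0.0, 0.9]
opening: 0.0004
grip_force: 0.0
```

Request:
jog_arm(
  plan=[
    [0.33, -1, -0.16, 0, -1],
    [0.33, -1, -0.16, 0, -1],
    [0.33, -1, -0.16, 0, -1],
  ],
)

```text
time: 9.2
tool_pos: [0.3683, 0.4882, 0.3122]
tool_rot: [3.14, 0.473, -2.525]
contact_force: [-0.8, -0.3, -0.9]
opening: 0.0006
grip_force: 0.0
```

Request:
jog_arm(
  plan=[
    [0.33, -1, -0.16, 0, -1],
    [0.33, -1, -0.16, 0, -1],
    [0.33, -1, -0.16, 0, -1],
  ],
)

```text
time: 9.5
tool_pos: [0.3949, 0.4087, 0.2995]
tool_rot: [3.14, 0.473, -2.525]
contact_force: [0.4, -0.4, 0.3]
opening: 0.0005
grip_force: 0.0
```

Request:
jog_arm(
  plan=[
    [0.3, -1, -0.16, 0, -1],
    [0.3, -1, -0.16, 0, -1],
    [0.3, -1, -0.16, 0, -1],
  ],
)

```text
time: 9.8
tool_pos: [0.4191, 0.3291, 0.2867]
tool_rot: [3.14, 0.474, -2.525]
contact_force: [0.2, -0.2, -0.2]
opening: 0.0003
grip_force: 0.0
```

Request:
jog_arm(
  plan=[
    [0.3, -1, -0.16, 0, -1],
    [0.3, -1, -0.16, 0, -1],
    [0.3, -1, -0.16, 0, -1],
  ],
)

```text
time: 10.1
tool_pos: [0.4436, 0.2491, 0.274]
tool_rot: [3.14, 0.474, -2.525]
contact_force: [-0.5, 0.1, -0.1]
opening: 0.0006
grip_force: 0.0
```

Request:
jog_arm(
  plan=[
    [0.3, -1, -0.16, 0, -1],
    [0.3, -1, -0.16, 0, -1],
    [0.3, -1, -0.16, 0, -1],
  ],
)

```text
time: 10.4
tool_pos: [0.468, 0.1689, 0.2612]
tool_rot: [3.14, 0.474, -2.525]
contact_force: [-0.7, 1.2, -0.1]
opening: 0.0001
grip_force: 0.0
```

Request:
jog_arm(
  plan=[
    [0.3, -0.8, -0.3, 0, -1],
    [0.3, -0.8, -0.3, 0, -1],
    [0.3, -0.8, -0.3, 0, -1],
    [0.3, -0.8, -0.3, 0, -1],
  ],
)

```text
time: 10.8
tool_pos: [0.4903, 0.1074, 0.2371]
tool_rot: [3.139, 0.473, -2.522]
contact_force: [0.3, 0.4, -0.2]
opening: 0.0004
grip_force: 0.0
```

```bash
python3 - <<'E'
from h import *
o=readout.observe();print(o['qpos'],o['tool_pos'],o['tool_rot'])
c=cams.calibration("wrist");im=cams.read_camera("wrist");cv2.imwrite("pics/w1.png",im)
import pickle;pickle.dump(c,open("w1.pkl","wb"))
ex=np.array([np.cos(.6196),np.sin(.6196),0]);O=np.array([.5401,.1196,0])+.154*ex
for n,x,y,z in[("plung",-.154,0,.076),("barL",-.111,.048,.135),("barR",-.111,-.048,.135)]:
    print(n,proj("w",O+ex*x+np.array([-ex[1],ex[0],0])*y+[0,0,z],c))
E
```

```text
[-0.12989265  0.12163226  1.94617124  0.46443437  0.77255689 -2.60732768] [0.49030339 0.10736141 0.23713856] [ 3.13875658  0.4734781  -2.52226427]
plung [256.20815666 164.29915102]
barL [313.98854486 250.01741783]
barR [196.76616673 250.23790489]
```

View pics/w1.png

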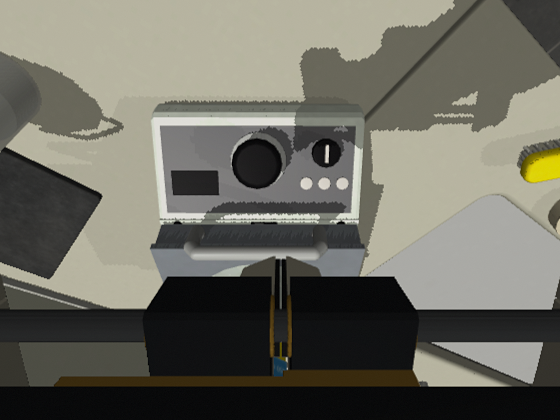

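The wrist view shows the plunger at (257,163) against a predicted (256,164). The bar is at row 249, centred on column 255, with 255 predicted, so the unit model holds to about 2 mm. Now I'll approach and press.

Request:
jog_arm(
  plan=[
    [0.22, 0.01, -0.79, 0, -1],
    [0.22, 0.01, -0.79, 0, -1],
    [0.22, 0.01, -0.79, 0, -1],
  ],
)

```text
time: 11.15
tool_pos: [0.5064, 0.1085, 0.1719]
tool_rot: [3.136, 0.471, -2.522]
contact_force: [-0.0, -0.6, 0.4]
opening: 0.0002
grip_force: 0.0
```

Request:
jog_arm(
  plan=[
    [0.22, 0.01, -0.79, 0, -1],
    [0.22, 0.01, -0.79, 0, -1],
    [0.22, 0.01, -0.79, 0, -1],
    [0.22, 0.01, -0.79, 0, -1],
  ],
)

```text
time: 11.55
tool_pos: [0.5255, 0.1083, 0.1118]
tool_rot: [3.141, 0.475, -2.521]
contact_force: [-0.1, -0.3, -0.5]
opening: 0.0007
grip_force: 0.0
```

Request:
jog_arm(
  plan=[
    [0.06, 0.04, -0.14, 0, -1],
    [0.11, 0.08, -0.27, 0, -1],
    [0.13, 0.09, -0.31, 0, -1],
    [0.13, 0.09, -0.31, 0, -1],
  ],
)

```text
time: 11.95
tool_pos: [0.5367, 0.1153, 0.088]
tool_rot: [-3.141, 0.477, -2.521]
contact_force: [-0.8, 1.0, 3.3]
opening: 0.0003
grip_force: 1.9
```

```bash
python3 - <<'E'
from h import *
o=readout.observe();t=np.array([.371,.265,-.890]);p=o['tool_pos']+.019*t-np.array([.540,.1196,.076]);print(o['tool_pos'],'depth',p@t,'off',p-t*(p@t),o['contact_force']@t,o['tool_rot'])
E
```

```text
[0.53673007 0.11525859 0.08804939] depth 0.0059117793883590435 off [ 0.0015858  -0.00087303  0.00040087] -2.96873326435372 [-3.14117175  0.47713473 -2.52068737]
```

Request:
jog_arm(
  plan=[
    [0.03, 0.02, -0.07, 0, -1],
    [0.056, 0.04, -0.134, 0, -1],
    [0.056, 0.04, -0.134, 0, -1],
    [0.056, 0.04, -0.134, 0, -1],
  ],
)

```text
time: 12.35
tool_pos: [0.5404, 0.1178, 0.0802]
tool_rot: [-3.139, 0.48, -2.52]
contact_force: [-24.4, -12.2, 40.1]
opening: 0.0003
grip_force: 24.3
```

```bash
python3 - <<'E'
from h import *
o=readout.observe();t=np.array([.371,.265,-.890]);p=o['tool_pos']+.019*t-np.array([.540,.1196,.076]);print(o['tool_pos'],'depth',p@t,'off',p-t*(p@t),o['contact_force']@t,o['tool_rot'])
E
```

```text
[0.54041272 0.11783375 0.08020646] depth 0.014940665015132748 off [ 0.00191873 -0.00069053  0.00059365] -48.01856252972155 [-3.13932436  0.47975077 -2.51953544]
```

Request:
jog_arm(
  plan=[
    [-0.185, -0.13, 0.445, 0, -1],
    [-0.185, -0.13, 0.445, 0, -1],
    [-0.185, -0.13, 0.445, 0, -1],
    [-0.185, -0.13, 0.445, 0, -1],
  ],
)

```text
time: 12.75
tool_pos: [0.5252, 0.1077, 0.1109]
tool_rot: [3.14, 0.474, -2.522]
contact_force: [0.5, 0.1, 0.1]
opening: 0.0002
grip_force: 0.0
```

```bash
python3 - <<'E'
from h import *
o=readout.observe();print(o['tool_pos'],o['contact_force'])
c=cams.calibration("wrist");im=cams.read_camera("wrist")
ex=np.array([np.cos(.6196),np.sin(.6196),0]);ey=np.array([-ex[1],ex[0],0]);O=np.array([.5401,.1196,0])+.154*ex
for n,x,z in[("shut",-.111,.135),("pop",-.105,.153)]:
    print(n,[proj("w",O+ex*x+ey*y+[0,0,z],c).round(1) for y in(.048,-.048)])
s=cams.read_camera("side")
for n,x,z in[("shut",-.111,.135),("pop",-.105,.153)]:
    print(n,[proj("side",O+ex*x+ey*y+[0,0,z]).round(1) for y in(.048,-.048)])
s=cv2.resize(s[140:225,200:310],None,fx=4,fy=4,interpolation=cv2.INTER_CUBIC)
im=im[130:340,100:420]
h=max(s.shape[0],im.shape[0]);o=np.zeros((h,s.shape[1]+im.shape[1],3),np.uint8);o[:im.shape[0],:im.shape[1]]=im;o[:s.shape[0],im.shape[1]:]=s
cv2.imwrite("pics/w2.png",o)
E
```

```text
[0.52522552 0.10771423 0.1108579 ] [0.45749491 0.05435479 0.05610697]
shut [array([373.9, 403.5]), array([186.5, 403.8])]
pop [array([378.6, 447.4]), array([181.9, 447.7])]
shut [array([230.5, 170.5]), array([254.6, 176.3])]
pop [array([231.1, 165.2]), array([255.3, 170.9])]
```

View pics/w2.png

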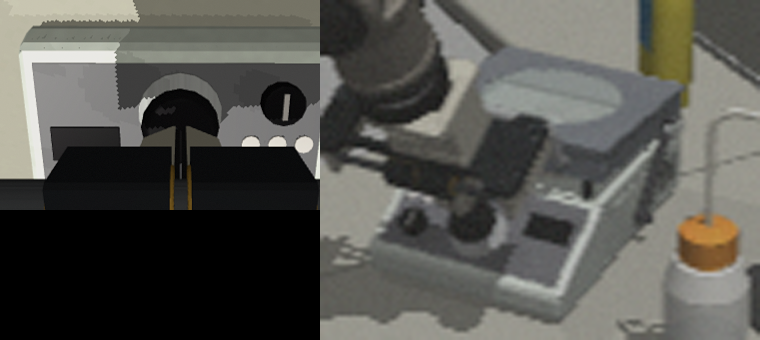

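The side crop shows the lid standing proud at its front edge, with the plunger released. Next I'll work out the finger path that pushes the bar round its arc.

```bash
python3 - <<'E'
from h import *
ex=np.array([np.cos(.6196),np.sin(.6196),0]);O=np.array([.5401,.1196,0])+.154*ex
p=.474;t=np.array([np.sin(p),-np.cos(p)]);n=np.array([np.cos(p),np.sin(p)])
def tcp(th,push):
    c=np.array([.094,.080])+[-.205*np.cos(th)+.055*np.sin(th),.205*np.sin(th)+.055*np.cos(th)]
    q=c-.008*t-(.0155-push)*n; return O+ex*q[0]+[0,0,q[1]]
cur=readout.observe()['tool_pos'];last=cur
pts=[("pre",tcp(.09,-.012))]+[(th,tcp(th,.003)) for th in(.09,.16,.24,.32,.4,.48,.56,.64,.7,.76,.82)]
for n_,q in pts: print(n_,q.round(4),((q-pts[0][1])/.08).round(3),((q-cur)/.08).round(3))
E
```

```text
pre [0.5569 0.1316 0.1478] [0. 0. 0.] [0.4   0.298 0.473]
0.09 [0.5678 0.1393 0.1546] [0.136 0.097 0.086] [0.536 0.394 0.559]
0.16 [0.5723 0.1426 0.1684] [0.193 0.138 0.258] [0.593 0.435 0.73 ]
0.24 [0.5785 0.147  0.1836] [0.27  0.193 0.447] [0.67 0.49 0.92]
0.32 [0.5856 0.1521 0.1981] [0.359 0.256 0.629] [0.759 0.554 1.102]
0.4 [0.5937 0.1578 0.2119] [0.46  0.328 0.802] [0.86  0.625 1.275]
0.48 [0.6026 0.1642 0.2249] [0.571 0.407 0.964] [0.972 0.705 1.437]
0.56 [0.6124 0.1711 0.2369] [0.693 0.494 1.114] [1.093 0.792 1.587]
0.64 [0.6228 0.1786 0.248 ] [0.824 0.588 1.252] [1.224 0.885 1.725]
0.7 [0.6312 0.1846 0.2555] [0.928 0.662 1.347] [1.328 0.96  1.82 ]
0.76 [0.6398 0.1908 0.2625] [1.037 0.739 1.434] [1.437 1.037 1.907]
0.82 [0.6489 0.1972 0.2688] [1.149 0.82  1.513] [1.549 1.117 1.986]
```

Request:
jog_arm(
  plan=[
    [0, 0, 0.47, 0, -1],
    [0.4, 0.3, 0.47, 0, -1],
    [0.4, 0.3, 0.47, 0, -1],
  ],
)

```text
time: 13.15
tool_pos: [0.5603, 0.1329, 0.1493]
tool_rot: [-3.141, 0.477, -2.52]
contact_force: [1.3, 1.3, 0.3]
opening: 0.0001
grip_force: 0.0
```

Request:
jog_arm(
  plan=[
    [0.07, 0.05, 0.04, 0, -1],
    [0.136, 0.097, 0.086, 0, -1],
    [0.16, 0.12, 0.17, 0, -1],
    [0.19, 0.14, 0.26, 0, -1],
    [0.23, 0.165, 0.35, 0, -1],
    [0.27, 0.19, 0.45, 0, -1],
    [0.31, 0.225, 0.54, 0, -1],
    [0.36, 0.26, 0.63, 0, -1],
    [0.41, 0.29, 0.72, 0, -1],
    [0.46, 0.33, 0.8, 0, -1],
    [0.46, 0.33, 0.8, 0, -1],
  ],
)

```text
time: 14.25
tool_pos: [0.5952, 0.1583, 0.2135]
tool_rot: [3.141, 0.476, -2.522]
contact_force: [0.1, 0.5, 0.9]
opening: 0.0003
grip_force: 0.0
```

```bash
python3 - <<'E'
from h import *
o=readout.observe();print(o['tool_pos'],o['contact_force'],o['tool_rot'])
cv2.imwrite("pics/w3.png",np.hstack([cams.read_camera("wrist")[:,80:480],cv2.resize(cams.read_camera("side")[100:240,180:310],(390,420),interpolation=cv2.INTER_CUBIC)]))
E
```

```text
[0.59517898 0.15829759 0.21346274] [0.07112928 0.52098096 0.87983985] [ 3.14148139  0.47594188 -2.52152034]
```

View pics/w3.png

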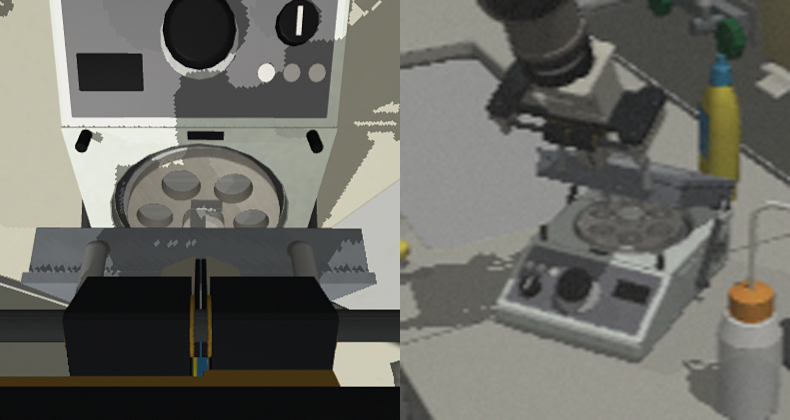

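The lid is raised to about 0.4 rad with the holder exposed below it. I'll continue round the arc.

Request:
jog_arm(
  plan=[
    [0.055, 0.04, 0.08, 0, -1],
    [0.11, 0.08, 0.16, 0, -1],
    [0.17, 0.12, 0.24, 0, -1],
    [0.23, 0.165, 0.31, 0, -1],
    [0.3, 0.21, 0.38, 0, -1],
    [0.365, 0.26, 0.45, 0, -1],
    [0.42, 0.3, 0.5, 0, -1],
    [0.47, 0.335, 0.545, 0, -1],
    [0.58, 0.41, 0.63, 0, -1],
    [0.69, 0.49, 0.71, 0, -1],
    [0.69, 0.49, 0.71, 0, -1],
  ],
)

```text
time: 15.45
tool_pos: [0.6501, 0.1977, 0.2697]
tool_rot: [3.141, 0.475, -2.521]
contact_force: [0.3, 0.1, 0.5]
opening: 0.0006
grip_force: 0.0
```

Request:
jog_arm(
  plan=[
    [-0.4, -0.3, 0, 0, -1],
    [-0.8, -0.57, 0, 0, 1],
    [-0.8, -0.57, 0, 0, 1],
    [-0.8, -0.57, 0, 0, 1],
    [-0.8, -0.57, 0, 0, 1],
    [-0.8, -0.57, 0, 0, 1],
  ],
)

```text
time: 16.05
tool_pos: [0.5857, 0.1518, 0.2687]
tool_rot: [3.14, 0.474, -2.522]
contact_force: [0.1, -0.6, 0.5]
opening: 0.036
grip_force: 0.0
```

```bash
python3 - <<'E'
from h import *
o=readout.observe();print(o['tool_pos'],o['contact_force'],o['tool_rot'],o['qpos'])
import pickle
c=cams.calibration("wrist");im=cams.read_camera("wrist");pickle.dump(c,open("w4.pkl","wb"));cv2.imwrite("pics/w4raw.png",im)
ex=np.array([np.cos(.6196),np.sin(.6196),0]);O=np.array([.5401,.1196,0])+.154*ex
print("hub pred",proj("w",O+[0,0,.094],c),"bar open",proj("side",O+ex*.03+[0,0,.282]),"40pct",proj("side",O+ex*-.02+[0,0,.251]))
cv2.imwrite("pics/w4.png",np.hstack([im[:,80:480],cv2.resize(cams.read_camera("side")[100:240,180:310],(390,420),interpolation=cv2.INTER_CUBIC)]))
E
```

```text
[0.58569408 0.15182885 0.26873065] [ 0.14529813 -0.59988402  0.45401584] [ 3.13980155  0.47352647 -2.52189785] [-0.00900472  0.26913364  1.6574037   0.36475186  0.85699458 -2.39038608]
hub pred [278.97908588 197.94418491] bar open [260.16358974 119.5860054 ] 40pct [253.79924212 132.78216951]
```

View pics/w4.png

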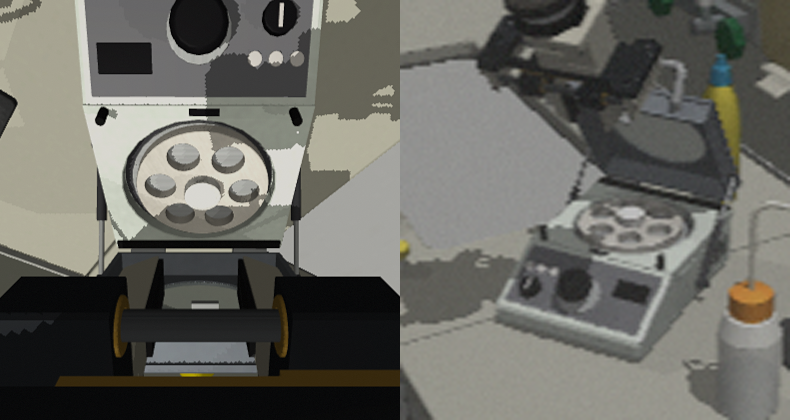

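The lid now stands open, with the bar high at side crop (675,70), and the hub top is at wrist pixel (283,195). I'll measure the hub and work out the grasp.

```bash
python3 - <<'E'
from h import *
import pickle
c=pickle.load(open("w4.pkl","rb"));im=cv2.imread("pics/w4raw.png");g=cv2.cvtColor(im,cv2.COLOR_BGR2GRAY)
m=((g>205)*255).astype(np.uint8)
for k in cv2.findContours(m,cv2.RETR_EXTERNAL,cv2.CHAIN_APPROX_NONE)[0]:
    if cv2.contourArea(k)>200 and cv2.boundingRect(k)[1]<240:
        e=cv2.fitEllipse(k);print(cv2.boundingRect(k),np.round(e[0],1),np.round(e[1],1),ray("w",e[0],.094,c).round(4))
ex=np.array([np.cos(.6196),np.sin(.6196),0]);O=np.array([.5401,.1196,0])+.154*ex;print("O",O)
# rim of recess (ellipse guess by dark rim extremes at deck z): columns 203..354 
print(ray("w",(204,178),.08,c),ray("w",(352,183),.08,c))
for H in([.6612,.2081],ray("w",(283,195),.094,c)[:2],O[:2]):
    T=np.array([*H,0])-.0074*ex+[0,0,.1035];t=np.array([.371,.265,-.89])
    print(H,"grasp",T.round(4),"pre",(T-.07*t).round(4),((T-.07*t-readout.observe()['tool_pos'])/.08).round(3))
E
```

```text
(347, 144, 38, 62) [364.9 170.3] [32.1 68.1] [0.5925 0.2534 0.094 ]
(240, 132, 107, 78) [291.9 170.4] [69.7 98.2] [0.6312 0.1992 0.094 ]
(163, 106, 124, 99) [234.7 153.6] [105.3 142.8] [0.6456 0.1473 0.094 ]
(155, 0, 132, 104) [156.5 109.1] [77.6 81.9] [0.645  0.0752 0.094 ]
O [0.66547306 0.20902927 0.        ]
[0.69689548 0.14130831 0.08      ] [0.617473   0.26380358 0.08      ]
[0.6612, 0.2081] grasp [0.6552 0.2038 0.1035] pre [0.6292 0.1853 0.1658] [ 0.547  0.417 -1.284]
[0.66009296 0.20999602] grasp [0.6541 0.2057 0.1035] pre [0.6281 0.1871 0.1658] [ 0.533  0.441 -1.284]
[0.66547306 0.20902927] grasp [0.6594 0.2047 0.1035] pre [0.6335 0.1862 0.1658] [ 0.6    0.429 -1.284]
```

Request:
jog_arm(
  plan=[
    [0.1, 0.08, -0.65, 0, 1],
    [0.27, 0.22, -0.65, 0, 1],
    [0.27, 0.22, -0.65, 0, 1],
    [0.27, 0.22, -0.65, 0, 1],
  ],
)

```text
time: 16.55
tool_pos: [0.607, 0.1694, 0.2169]
tool_rot: [3.14, 0.473, -2.521]
contact_force: [0.2, 0.6, -0.4]
opening: 0.0758
grip_force: 0.0
```

Request:
jog_arm(
  plan=[
    [0.27, 0.22, -0.64, 0, 1],
    [0.27, 0.22, -0.64, 0, 1],
    [0.27, 0.22, -0.64, 0, 1],
    [0.27, 0.22, -0.64, 0, 1],
  ],
)

```text
time: 16.95
tool_pos: [0.6285, 0.1864, 0.1672]
tool_rot: [3.141, 0.475, -2.522]
contact_force: [0.4, -0.2, -0.0]
opening: 0.0916
grip_force: 0.0
```

Request:
jog_arm(
  plan=[
    [0.1, 0.07, -0.24, 0, 1],
    [0.2, 0.14, -0.48, 0, 1],
    [0.25, 0.18, -0.6, 0, 1],
    [0.25, 0.18, -0.6, 0, 1],
    [0.25, 0.18, -0.6, 0, 1],
  ],
)

```text
time: 17.45
tool_pos: [0.6485, 0.2009, 0.1189]
tool_rot: [3.14, 0.475, -2.522]
contact_force: [0.0, 0.2, 0.0]
opening: 0.092
grip_force: 0.0
```

```bash
python3 - <<'E'
from h import *
o=readout.observe();print(o['tool_pos'],o['contact_force'],o['tool_rot'],o['opening'],((np.array([.6545,.205,.1035])-o['tool_pos'])/.08).round(3))
cv2.imwrite("pics/w5.png",np.hstack([cams.read_camera("wrist")[:,80:480],cv2.resize(cams.read_camera("side")[100:240,180:310],(390,420),interpolation=cv2.INTER_CUBIC)]))
E
```

```text
[0.64851811 0.20092213 0.11887958] [0.0078811  0.22580566 0.01417379] [ 3.14041896  0.4745104  -2.52207401] 0.0920428631299809 [ 0.075  0.051 -0.192]
```

View pics/w5.png

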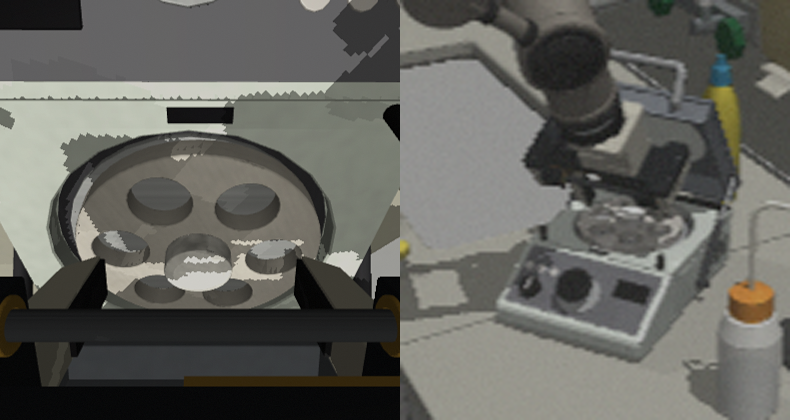

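The hub lies midway between the open fingers, at crop (198,265), and the lid stands clear. I'll lower the last 17 mm and close.

Request:
jog_arm(
  plan=[
    [0.04, 0.025, -0.1, 0, 1],
    [0.075, 0.05, -0.19, 0, 1],
    [0.075, 0.05, -0.19, 0, 1],
    [0.075, 0.05, -0.19, 0, 1],
  ],
)

```text
time: 17.95
tool_pos: [0.6542, 0.2052, 0.1019]
tool_rot: [3.139, 0.473, -2.522]
contact_force: [-0.1, -0.2, 0.9]
opening: 0.0919
grip_force: 0.0
```

Request:
jog_arm(
  plan=[
    [0, 0, 0, 0, -1],
    [0, 0, 0, 0, -1],
    [0, 0, 0, 0, -1],
    [0, 0, 0, 0, -1],
    [0, 0, 0, 0, -1],
    [0, 0, 0, 0, -1],
    [0, 0, 0, 0, -1],
    [0, 0, 0, 0, -1],
    [0, 0, 0, 0, -1],
    [0, 0, 0, 0, -1],
  ],
  squeeze=45,
)

```text
time: 18.95
tool_pos: [0.6544, 0.2049, 0.1024]
tool_rot: [3.14, 0.473, -2.522]
contact_force: [0.6, -1.6, -0.2]
opening: 0.0343
grip_force: 45.0
```

Request:
jog_arm(
  plan=[
    [0, 0, 0.1, 0, -1],
    [0, 0, 0.2, 0, -1],
    [-0.03, -0.02, 0.3, 0, -1],
    [-0.09, -0.06, 0.42, 0, -1],
    [-0.15, -0.1, 0.54, 0, -1],
    [-0.15, -0.1, 0.54, 0, -1],
  ],
)

```text
time: 19.55
tool_pos: [0.6423, 0.1967, 0.1477]
tool_rot: [3.141, 0.475, -2.522]
contact_force: [1.2, 0.0, -4.7]
opening: 0.0344
grip_force: 45.0
```

```bash
python3 - <<'E'
from h import *
o=readout.observe();print(o['tool_pos'],o['contact_force'],o['torque'],o['tool_rot'],o['opening'],o['grip_force'])
cv2.imwrite("pics/w6.png",np.hstack([cams.read_camera("wrist")[:,80:480],cv2.resize(cams.read_camera("side")[100:240,180:310],(390,420),interpolation=cv2.INTER_CUBIC)]))
E
```

```text
[0.64232066 0.19667865 0.1476707 ] [ 1.18795457  0.03011572 -4.67995951] [-0.29588709  0.55307813 -0.03548934] [ 3.14114948  0.47539213 -2.52202893] 0.03437714834852538 44.9963915348053
```

View pics/w6.png

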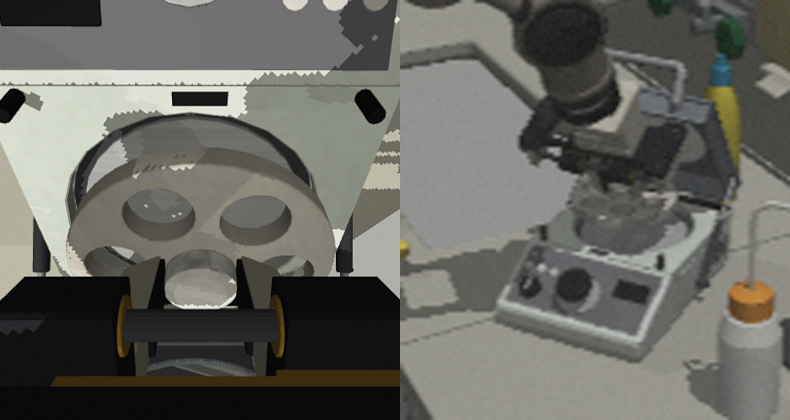

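The holder hangs in the grip above the cell and the lid is still open. Next I'll get numbers for the carry path and the bystander positions.

```bash
python3 - <<'E'
from h import *
for n,px,z in[("wash cap",(292,199),.15),("wash spout tip",(303,172),.254),("oxide",(341,187),.155),("susp",(370,186),.145),("beaker",(406,186),.06)]: print(n,ray("top",px,z).round(3))
t=np.array([cv2.perspectiveTransform(np.zeros((1,1,2)),np.eye(3))[0,0]])
cor=np.array([(68,33),(281,68),(252,280),(37,242)])/3+[310,215]-.33
w=np.array([ray("top",p,.012) for p in cor]);print("tray corners",w[:,:2].round(3).tolist(),"c",w.mean(0).round(4),[np.linalg.norm(w[i]-w[i-1]).round(3) for i in range(4)])
E
```

```text
wash cap [ 0.643 -0.095  0.15 ]
wash spout tip [ 0.675 -0.118  0.254]
oxide [ 0.669 -0.212  0.155]
susp [ 0.673 -0.283  0.145]
beaker [ 0.696 -0.392  0.06 ]
tray corners [[0.605, -0.202], [0.57, -0.387], [0.389, -0.348], [0.424, -0.168]] c [ 0.4971 -0.2761  0.012 ] [np.float64(0.184), np.float64(0.188), np.float64(0.185), np.float64(0.184)]
```

Request:
jog_arm(
  plan=[
    [-0.2, -0.15, 0.2, 0, -1],
    [-0.4, -0.3, 0.4, 0, -1],
    [-0.6, -0.45, 0.6, 0, -1],
    [-0.8, -0.6, 0.8, 0, -1],
    [-0.8, -0.6, 0.8, 0, -1],
  ],
)

```text
time: 20.15
tool_pos: [0.5777, 0.1481, 0.2114]
tool_rot: [3.141, 0.475, -2.523]
contact_force: [0.7, -0.6, -4.2]
opening: 0.0343
grip_force: 45.0
```

Request:
jog_arm(
  plan=[
    [-0.22, -0.15, 0.08, -0.05, -1],
    [-0.45, -0.3, 0.15, -0.1, -1],
    [-0.67, -0.45, 0.22, -0.15, -1],
    [-0.9, -0.6, 0.3, -0.2, -1],
    [-0.9, -0.6, 0.3, -0.2, -1],
  ],
)

```text
time: 20.65
tool_pos: [0.5044, 0.1011, 0.2334]
tool_rot: [3.139, 0.472, -2.838]
contact_force: [0.4, 0.2, -4.2]
opening: 0.0346
grip_force: 45.0
```

Request:
jog_arm(
  plan=[
    [-0.08, -0.25, 0, -0.05, -1],
    [-0.15, -0.5, 0, -0.1, -1],
    [-0.22, -0.75, 0, -0.15, -1],
    [-0.3, -1, 0, -0.2, -1],
    [-0.3, -1, 0, -0.2, -1],
  ],
)

```text
time: 21.15
tool_pos: [0.4821, 0.0203, 0.233]
tool_rot: [3.139, 0.472, 3.131]
contact_force: [1.3, 0.2, -5.0]
opening: 0.0342
grip_force: 45.0
```

Request:
jog_arm(
  plan=[
    [0, -0.25, 0, -0.05, -1],
    [0, -0.5, 0, -0.1, -1],
    [0, -0.75, 0, -0.15, -1],
    [0, -1, 0, -0.2, -1],
    [0, -1, 0, -0.2, -1],
  ],
)

```text
time: 21.65
tool_pos: [0.4832, -0.0595, 0.2333]
tool_rot: [3.139, 0.473, 2.818]
contact_force: [0.4, -0.1, -4.8]
opening: 0.0341
grip_force: 45.0
```

```bash
python3 -c "
from h import *
o=readout.observe();print(o['qpos'],o['tool_pos'],o['tool_rot'],o['contact_force'],o['opening'])"
```

```text
[-0.2647651   0.07648973  2.01084616 -0.04499528  0.58234724 -1.48049588] [ 0.48318493 -0.0595188   0.2332867 ] [3.13937398 0.47296836 2.81762406] [ 0.37642923 -0.0565025  -4.84725956] 0.0340696735926965
```

Request:
jog_arm(
  plan=[
    [0, -0.25, 0, -0.05, -1],
    [0, -0.5, 0, -0.1, -1],
    [0, -0.75, 0, -0.1, -1],
    [0, -1, 0, -0.1, -1],
    [0, -1, 0, -0.1, -1],
  ],
)

```text
time: 22.15
tool_pos: [0.483, -0.1398, 0.2333]
tool_rot: [3.139, 0.473, 2.662]
contact_force: [0.2, 0.0, -4.0]
opening: 0.034
grip_force: 45.0
```

Request:
jog_arm(
  plan=[
    [0, -0.25, 0, 0, -1],
    [0, -0.5, 0, 0, -1],
    [0, -0.75, 0, 0, -1],
    [0, -1, 0, 0, -1],
    [0, -1, 0, 0, -1],
  ],
)

```text
time: 22.65
tool_pos: [0.483, -0.2199, 0.2334]
tool_rot: [3.139, 0.474, 2.661]
contact_force: [0.7, -1.0, -4.4]
opening: 0.0342
grip_force: 45.0
```

Request:
jog_arm(
  plan=[
    [0.05, -0.25, -0.25, 0, -1],
    [0.1, -0.5, -0.5, 0, -1],
    [0.1, -0.7, -0.75, 0, -1],
    [0.1, -0.7, -1, 0, -1],
    [0.1, -0.7, -1, 0, -1],
    [0.1, -0.7, -1, 0, -1],
  ],
)

```text
time: 23.25
tool_pos: [0.4906, -0.2738, 0.1534]
tool_rot: [3.139, 0.472, 2.663]
contact_force: [1.0, -0.8, -3.4]
opening: 0.034
grip_force: 45.0
```

```bash
python3 - <<'E'
from h import *
o=readout.observe();print(o['qpos'],o['tool_pos'],o['tool_rot'],o['contact_force'],o['opening'],((np.array([.491,-.275,.042])-o['tool_pos'])/.08).round(3))
E
```

```text
[-0.70083894  0.32452392  1.95635526  0.25934264  0.41144666 -2.0075863 ] [ 0.49059989 -0.2738096   0.15340962] [3.13899463 0.47207439 2.6625364 ] [ 1.02572638 -0.84537334 -3.41290238] 0.034002700763049114 [ 0.005 -0.015 -1.393]
```

Request:
jog_arm(
  plan=[
    [0, -0.05, 0, 0.08, -1],
    [0, -0.05, 0, 0.16, -1],
    [0, -0.05, -0.15, 0.24, -1],
    [0, -0.05, -0.3, 0.333, -1],
    [0, -0.05, -0.45, 0.333, -1],
    [0, -0.05, -0.6, 0.333, -1],
    [0, -0.05, -0.75, 0.333, -1],
    [0, -0.05, -0.75, 0.333, -1],
    [0, -0.05, -0.75, 0.333, -1],
  ],
)

```text
time: 24.15
tool_pos: [0.4911, -0.279, 0.0948]
tool_rot: [-3.141, 0.475, -3.097]
contact_force: [-0.5, -0.5, -4.8]
opening: 0.034
grip_force: 45.0
```

```bash
python3 - <<'E'
from h import *
o=readout.observe();print(o['qpos'],o['tool_pos'],o['tool_rot'],o['contact_force'],o['opening'],((np.array([.4903,-.278,.042])-o['tool_pos'])/.08).round(3))
im=cams.read_camera("wrist");cv2.imwrite("pics/w7raw.png",im)
E
```

```text
[-0.8461362   0.4695239   1.93923709  0.74980168  0.54830366 -3.0752696 ] [ 0.49106061 -0.2790215   0.09484966] [-3.14148446  0.47452337 -3.09691266] [-0.52687595 -0.49358328 -4.75238579] 0.033989976685673384 [-0.01   0.013 -0.661]
```

Request:
jog_arm(
  plan=[
    [0, 0, 0, -0.08, -1],
    [0, 0, -0.05, -0.14, -1],
    [0, 0, -0.18, -0.14, -1],
    [0, 0, -0.3, -0.14, -1],
    [0, 0, -0.42, -0.14, -1],
    [0, 0, -0.54, -0.14, -1],
    [0, 0, -0.54, -0.14, -1],
    [0, 0, -0.54, -0.14, -1],
  ],
)

```text
time: 25.0
tool_pos: [0.4908, -0.2792, 0.0513]
tool_rot: [3.14, 0.474, 2.965]
contact_force: [-0.7, -0.8, -3.8]
opening: 0.034
grip_force: 45.0
```

```bash
python3 - <<'E'
from h import *
o=readout.observe();print(o['qpos'],o['tool_pos'],o['tool_rot'],o['contact_force'],o['torque'],o['opening'])
E
```

```text
[-0.79761863  0.535141    2.01386006  0.95406587  0.33319171 -3.06473612] [ 0.49077407 -0.27919589  0.05126579] [3.14033715 0.47448786 2.96483932] [-0.66952675 -0.79822208 -3.76797332] [ 0.12342737  0.66452162 -0.04612949] 0.033986553013105866
```

The holder is 9 mm above the ribs, but J5 and J6 are both close to their limits. I'll lift, turn the lean the other way at height, and lower again.

Request:
jog_arm(
  plan=[
    [0, 0, 0.25, 0, -1],
    [0, 0, 0.5, 0, -1],
    [0, 0, 0.75, 0, -1],
    [0, 0, 1, 0, -1],
    [0, 0, 1, 0, -1],
  ],
)

```text
time: 25.5
tool_pos: [0.4916, -0.2803, 0.1342]
tool_rot: [-3.139, 0.479, 2.967]
contact_force: [1.0, -1.0, -4.9]
opening: 0.0339
grip_force: 45.0
```

Request:
jog_arm(
  plan=[
    [0, 0, 0.25, 0, -1],
    [0, 0, 0.5, 0, -1],
    [0, 0, 0.75, 0, -1],
    [0, 0, 0.9, 0, -1],
    [0, 0, 0.9, 0, -1],
  ],
)

```text
time: 26.0
tool_pos: [0.4907, -0.2794, 0.2037]
tool_rot: [3.142, 0.476, 2.966]
contact_force: [0.4, 0.3, -5.3]
opening: 0.034
grip_force: 45.0
```

Request:
jog_arm(
  plan=[
    [0, 0, 0, -0.09, -1],
    [0.01, 0.01, 0, -0.18, -1],
    [0.02, 0.02, 0, -0.27, -1],
    [0.03, 0.03, 0, -0.36, -1],
    [0.04, 0.04, 0, -0.45, -1],
    [0.05, 0.05, 0, -0.54, -1],
    [0.06, 0.06, 0, -0.63, -1],
    [0.07, 0.07, 0, -0.72, -1],
    [0.08, 0.08, 0, -0.81, -1],
    [0.09, 0.1, 0, -0.9, -1],
    [0.1, 0.11, 0, -1, -1],
    [0.1, 0.11, 0, -1, -1],
  ],
)

```text
time: 27.2
tool_pos: [0.498, -0.2687, 0.2003]
tool_rot: [-3.141, 0.47, 1.466]
contact_force: [-0.2, -0.4, -5.3]
opening: 0.0342
grip_force: 45.0
```

```bash
python3 - <<'E'
from h import *
o=readout.observe();print(o['qpos'],o['tool_pos'],o['tool_rot'],o['contact_force'],o['torque'],o['opening'],((np.array([.4993,-.2704,.046])-o['tool_pos'])/.08).round(3))
E
```

```text
[-0.40051275  0.42562566  1.62615884 -0.53592418  1.01327777 -0.02489383] [ 0.49801781 -0.26872027  0.20025025] [-3.14094412  0.46993025  1.46635727] [-0.1762996  -0.36464735 -5.33581465] [ 5.83659337e-01 -3.78848571e-02  4.86228224e-05] 0.03415240690946622 [ 0.016 -0.021 -1.928]
```

Request:
jog_arm(
  plan=[
    [0, 0, -0.25, 0, -1],
    [0.01, -0.01, -0.5, 0, -1],
    [0.01, -0.02, -0.75, 0, -1],
    [0.01, -0.02, -1, 0, -1],
    [0.01, -0.02, -1, 0, -1],
  ],
)

```text
time: 27.7
tool_pos: [0.4969, -0.2702, 0.1178]
tool_rot: [-3.135, 0.468, 1.474]
contact_force: [-0.4, -0.3, -5.4]
opening: 0.0345
grip_force: 45.0
```

Request:
jog_arm(
  plan=[
    [0, 0, -0.25, 0, -1],
    [0, 0, -0.5, 0, -1],
    [0, 0, -0.7, 0, -1],
    [0, 0, -0.82, 0, -1],
    [0, 0, -0.82, 0, -1],
    [0, 0, -0.82, 0, -1],
  ],
)

```text
time: 28.3
tool_pos: [0.4994, -0.2718, 0.0573]
tool_rot: [3.139, 0.473, 1.47]
contact_force: [0.0, -0.4, -5.1]
opening: 0.0343
grip_force: 45.0
```

```bash
python3 - <<'E'
from h import *
o=readout.observe();print(o['qpos'],o['tool_pos'],o['tool_rot'],o['contact_force'],o['torque'],o['opening'])
E
```

```text
[-0.40436339  0.63004848  1.75601002 -0.70509314  0.73325718  0.22457842] [ 0.49944143 -0.27183984  0.05725539] [3.13906474 0.47273581 1.46982275] [ 0.0177945  -0.40488628 -5.09922162] [ 0.53367081 -0.04928995 -0.02586734] 0.03427179564500965
```

Request:
jog_arm(
  plan=[
    [0, 0, -0.05, 0, -1],
    [0, 0, -0.1, 0, -1],
    [0, 0, -0.13, 0, -1],
    [0, 0, -0.13, 0, -1],
    [0, 0, -0.13, 0, -1],
  ],
)

```text
time: 28.8
tool_pos: [0.499, -0.2717, 0.0463]
tool_rot: [3.14, 0.473, 1.47]
contact_force: [-0.0, -0.0, -4.7]
opening: 0.0341
grip_force: 45.0
```

Request:
jog_arm(
  plan=[
    [0, 0, -0.02, 0, -1],
    [0, 0, -0.04, 0, -1],
    [0, 0, -0.04, 0, -1],
    [0, 0, -0.04, 0, -1],
  ],
)

```text
time: 29.2
tool_pos: [0.499, -0.2717, 0.0431]
tool_rot: [3.14, 0.473, 1.47]
contact_force: [-0.3, 0.2, -5.2]
opening: 0.0336
grip_force: 45.0
```

Request:
jog_arm(
  plan=[
    [0, 0, -0.015, 0, -1],
    [0, 0, -0.03, 0, -1],
    [0, 0, -0.03, 0, -1],
    [0, 0, -0.03, 0, -1],
  ],
)

```text
time: 29.6
tool_pos: [0.4992, -0.2718, 0.0422]
tool_rot: [3.139, 0.474, 1.469]
contact_force: [-3.3, 4.2, 7.0]
opening: 0.0339
grip_force: 45.0
```

Request:
jog_arm(
  plan=[
    [0, 0, -0.015, 0, -1],
    [0, 0, -0.02, 0, -1],
    [0, 0, -0.02, 0, -1],
  ],
)

```text
time: 29.9
tool_pos: [0.4992, -0.2718, 0.0421]
tool_rot: [3.138, 0.476, 1.469]
contact_force: [-6.7, 10.1, 20.1]
opening: 0.0339
grip_force: 45.0
```

The holder is resting on the ribs: contact came at TCP z = 0.042, as expected. I'll ease off, open partway and back out along the tool axis.

Request:
jog_arm(
  plan=[
    [0, 0, 0.03, 0, -1],
    [0, 0, 0.03, 0, -1],
    [0, 0, 0.03, 0, 0.2],
    [0, 0, 0.03, 0, 0.2],
    [0, 0, 0.03, 0, 0.2],
    [0, 0, 0.03, 0, 0.2],
    [0, 0, 0.03, 0, 0.2],
    [0, 0, 0.03, 0, 0.2],
  ],
)

```text
time: 30.7
tool_pos: [0.4991, -0.2719, 0.0415]
tool_rot: [3.14, 0.473, 1.47]
contact_force: [-0.3, -0.3, 0.2]
opening: 0.0548
grip_force: 0.5
```

```bash
python3 - <<'E'
from h import *
o=readout.observe();print(o['tool_pos'],o['tool_rot'],o['contact_force'],o['opening'],o['grip_force'])
from scipy.spatial.transform import Rotation as R
print("tz",R.from_euler('xyz',o['tool_rot']).as_matrix()[:,2].round(3))
E
```

```text
[ 0.4990504  -0.27185041  0.04151988] [3.13978658 0.47281803 1.46991692] [-0.2521932  -0.27922095  0.17060846] 0.054804933462582514 0.4570470191538334
tz [-0.044 -0.453 -0.89 ]
```

Released. Now I'll back out along -tz.

Request:
jog_arm(
  plan=[
    [0.01, 0.11, 0.22, 0, 0.2],
    [0.02, 0.23, 0.44, 0, 0.2],
    [0.04, 0.34, 0.66, 0, 0.2],
    [0.05, 0.45, 0.89, 0, 0.2],
    [0.05, 0.45, 0.89, 0, 0.2],
  ],
)

```text
time: 31.2
tool_pos: [0.5043, -0.2353, 0.1148]
tool_rot: [3.135, 0.474, 1.469]
contact_force: [-0.4, -0.4, 0.5]
opening: 0.055
grip_force: 0.0
```

Request:
jog_arm(
  plan=[
    [-0.2, 0.1, 0.3, 0, 0.2],
    [-0.4, 0.2, 0.6, 0, 0.2],
    [-0.6, 0.3, 0.9, 0, 0.2],
    [-0.6, 0.3, 0.9, 0, 0.2],
  ],
)

```text
time: 31.6
tool_pos: [0.4545, -0.2117, 0.1865]
tool_rot: [3.137, 0.474, 1.468]
contact_force: [0.1, 0.4, 0.3]
opening: 0.0549
grip_force: 0.0
```

Request:
jog_arm(
  plan=[
    [-0.3, 0.3, 0.3, 0, 0.2],
    [-0.6, 0.6, 0.6, 0, 0.2],
    [-0.8, 0.9, 0.8, 0, 0.2],
    [-0.8, 0.9, 0.8, 0, 0.2],
    [-0.8, 0.9, 0.8, 0, 0.2],
  ],
)

```text
time: 32.1
tool_pos: [0.3915, -0.1398, 0.2481]
tool_rot: [3.14, 0.473, 1.471]
contact_force: [0.4, 0.3, -0.3]
opening: 0.0548
grip_force: 0.0
```

```bash
python3 - <<'E'
from h import *
o=readout.observe();print(o['time'],o['tool_pos'],o['contact_force'],np.abs(o['qvel']).max())
im=cams.read_camera("top");cv2.imwrite("pics/top9.png",im)
im0=cv2.imread("pics/top0.png")
d=cv2.absdiff(im,im0).max(2);m=((d>25)*255).astype(np.uint8)
m=cv2.morphologyEx(m,cv2.MORPH_OPEN,np.ones((2,2)));m=cv2.morphologyEx(m,cv2.MORPH_CLOSE,np.ones((9,9)))
for k in cv2.findContours(m,cv2.RETR_EXTERNAL,cv2.CHAIN_APPROX_NONE)[0]:
    if cv2.contourArea(k)>60: 
        x,y,w,h=cv2.boundingRect(k);print((x,y,w,h),cv2.contourArea(k),ray("top",(x+(w-1)/2,y+(h-1)/2),.02).round(4),np.linalg.norm(ray("top",(x,y+h/2),.02)-ray("top",(x+w,y+h/2),.02)).round(3))
a=[cv2.resize(im[150:320,300:430],(390,510),interpolation=cv2.INTER_CUBIC),cv2.resize(im[110:280,110:240],(390,510),interpolation=cv2.INTER_CUBIC)]
cv2.imwrite("pics/fin.png",np.hstack(a))
E
```

```text
32.1 [ 0.3914741  -0.13984031  0.24808346] [ 0.39416783  0.32008724 -0.34084568] 0.025736894774231765
(144, 253, 183, 167) 15740.5 [0.3278 0.0533 0.02  ] 0.456
(339, 241, 52, 52) 1959.5 [ 0.4946 -0.2791  0.02  ] 0.134
(111, 142, 113, 119) 7902.5 [0.6795 0.2368 0.02  ] 0.302
```

The holder shows as a 134 mm disc at (0.495, -0.279), about 3 mm from the tray's centre. The bottles and the beaker show no change from the first picture, and the robot is clear. I'll hand in.

```bash
python3 -c "
from cell import ticket
print(ticket.hand_in())"
```

```text
the job is handed in; nothing more can be done
None
```

The job is handed in with no verdict returned: the latch was pressed to its stop and the lid left standing open, and the holder lies about 3 mm from the drying tray's centre with the bottles and beaker unmoved.

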